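# Roll the thick spindle bar into the V-rest

## Robot

A 6-joint arm with a two-finger parallel gripper is mounted at the origin on the work surface. World frame = base frame: x ahead of the robot, y to its left, z up, the work surface at z = 0. Lengths are in m, angles in rad, forces in N, time in s.
With the tool pointing down it reaches from about 0.35 to 0.975 m from the base axis. Payload 4.9 kg.
Tool frame: the origin (TCP) lies midway between the tips of the shut fingers; the grasp point (between the pads) lies 19 mm behind it; z points along the fingers, y is the line along which they close (so a half turn about z gives the same grasp; the last joint's range is limited). The gripper opens to 85 mm and grips with 20 to 120 N. Pads are 22 mm wide; open, the fingers measure 114 mm over their backs; the gripper's body (76 mm by 85 mm) begins 54 mm behind the grasp point. The pads swing forward as they close: fully open they stand 13 mm farther back than shut.
Start: joints at [-1.394, 0.053, 1.613, -0, 1.476, -0.119], TCP at [0.182, -0.598, 0.231] pointing down, gripper open.
Joint ranges: [-3.01, 3.01], [-1.01, 2.22], [0.06, 2.58], [-1.02, 4.17], [0.09, 2.62], [-3.14, 3.14]. Speed limits (rad/s): [2.57, 2.57, 3.14, 3.14, 3.14, 3.14].

## Interface

Orientations are given as a rotation vector (axis times angle).
In Python, from station import ctrl, optics, job gives the robot as it stands.
- The arm moves only by the shell command python3 -m jog 'ROWS' [OPENING] [FORCE]. ROWS is JSON, a list of rows, each a list of 2 entries, a list of its own where there are three numbers: the shift along the tool's x, y, z in m, then the turn, a rotation vector about the tool's x, y, z in rad. A call has 1 to 5 rows; each row is the pose to reach, as a shift and turn from the pose commanded when the call began, along the tool's axes at that moment; what a row does not reach only later rows make up. A row lasts 1/10 s, in which the tool goes at most 50 mm and 8.59 degrees, less where a joint would pass 70% of its speed; a pose out of reach is approached as far as the arm can. A call with a gripper value outside its range is refused whole. OPENING is the opening, from 0 (shut) to 1 (fully open), set as the call begins (- or left out, the last holds). The fingers move at their own pace and stop on an object; FORCE is the grip in N (left out, the last holds). Time passes only in rows, so rows that repeat a pose let the fingers close. It gives the time, the measured TCP pose, the force, the opening and the grip force at its end, in the units of the state.
- ctrl.get_obs(): the state, without advancing time (a new reading comes with each control period).
- optics.get_image(name): name is "scene" or "top"; returns a dict with "image" (420x560x3 uint8, blue, green, red), "fx", "fy", "cx", "cy" (pixels), "rvec" (rotation vector, rad) and "tvec" (3), from world to camera coordinates, as OpenCV has them. Camera axes: x right, y down, z forward; pixel columns grow to the right and rows downward; lengths in m; the calibration is good to about 2 mm. A picture is of the moment at which its call begins. There is no depth.
- job.finish_job(): hands the job in; it is judged then, once.
The state is a dict: "t": time; "q": joint angles; "dq": joint speeds; "effort": joint torques, N m; "tool_pos": TCP position; "tool_rot": TCP orientation; "contact_force": force on the tool from outside, world axes, zero at the start; "wrist_torque": the same for the moment, N m; "opening": finger opening in m; "grip_force": force on a finger pad.
Only numpy, scipy, OpenCV 4.12 (cv2) and the standard library are available. Lean on these libraries where they do the work, as an engineer would, in place of code of your own. Each camera call takes 0.05 s, during which the arm holds its last target. There are 200 camera calls.

## Task

Two round steel bars lie on the dental lab bench, one on either side of a low aluminium V-rest. With the fingertips, roll the thicker bar over the bench and up the ramp on its side of the rest, so that it drops into the groove and stays there, its whole length within the rest. It is only to be pushed, gently, never gripped, lifted or carried; leave the thinner bar and all the other things on the bench where they are.

Things in the scene. Friction and masses are not known exactly. Their poses are not given: they have to be found in the camera images.
- thick_bar: The thicker bar: plain ground steel cylinder, 40 mm diameter, 120 mm long, about 0.6 kg. Origin at its centre, 20 mm above the bench; own x axis along the bar, y and z turn as it rolls. Slippery (friction about 0.3, on fingers too), rolls easily, stops soon on the level when pushed slowly, rolls back if let go on the ramp. Starts 150 to 200 mm from the groove on either side, parallel within 0.12 rad.
- thin_bar: The thinner bar, to be left alone: 24 mm in diameter, 120 mm long, about 0.4 kg, lying on the other side of the V-rest, nearly parallel to the groove. Origin at its centre, x along its axis.
- v_rest: Aluminium V-rest, fixed, 170 mm along the groove, 147 mm across. Origin on the bench under the groove; x along the groove, y across, z up. Both sides alike: a ramp rises from the bench at y = +-73.5 mm to 15 mm height at +-17.5 mm, is flat to +-15.5 mm, then the groove face falls at 40 degrees to 2 mm height at y = 0.
- seat (a point): Centre of the thick bar when it is seated mid-length in the groove: 28 mm above the bench over the V-rest's origin, axes as the V-rest's. On the ramp's crest the bar's axis is 35 mm high. Pushed on too far, it rolls out on the other side. Along the bars' way (y to +-300 mm) the bench is clear of other things for 95 mm to either side of the x = 0 line.
- jar: Leave alone: closed jar, 48 mm across, 55 mm tall, upright; origin at the centre of its underside
- stone_model: Leave alone: plaster dental model, 62 x 66 mm, 32 mm tall; origin at the centre of its underside
- brass_ring: Leave alone: brass ring, 44 mm across, 22 mm tall, lying flat; origin at the centre of its underside
- screwdriver: Leave alone: screwdriver lying on the bench beside the near end of the V-rest; origin about the middle of its underside, its own x axis runs handle to tip
- mixing_bowl: Leave alone: rubber mixing bowl, 100 mm across, 50 mm tall, on the left of the bench; origin at the centre of its underside
- brush: Leave alone: brush lying on the right of the bench; origin about the middle of its underside, its own x axis runs handle to tip

How it is judged:
By the outcome, as a careful person would: the job done as asked, in the order asked, and still so for the second after the job is handed in, with the robot touching nothing.
It also fails if it takes over 35 s, if anything falls off the work surface, if the arm or the gripper's body presses on something with over 40 N, if the wrist force passes 120 N, or if a joint passes its speed limit or range.

## Working session

There is one attempt and no reset: what is moved stays moved. The work goes in short steps, Python scripts to look and compute and a shell command to move; the robot and the scene stay as the last step left them, time stands still between calls to the robot, and variables do not carry over. Pictures are saved under pics/ and viewed, at most 10 in all, crops included, and the job is handed in when it is done.

```bash
mkdir -p pics; python3 - <<'E'
from station import ctrl, optics, job
import cv2
for n in("top","scene"):
    d=optics.get_image(n); cv2.imwrite(f"pics/{n}0.png",d["image"]); print({k:v for k,v in d.items() if k!="image"})
print(ctrl.get_obs())
E
```

```text
{'fx': 424.4746085839821, 'fy': 424.4746085839821, 'cx': 275.5400627884255, 'cy': 202.69680519775295, 'rvec': array([ 2.17717459, -2.18086804,  0.02081513]), 'tvec': array([0.0266627 , 0.53671648, 1.13007385])}
{'fx': 381.1504307895325, 'fy': 381.1504307895325, 'cx': 273.66479778650523, 'cy': 210.49069037137824, 'rvec': array([ 1.78577351,  1.35854465, -0.71800705]), 'tvec': array([-0.16597223, -0.2199384 ,  1.56408545])}
{'t': 0.1, 'q': array([-1.39400032e+00,  5.32806831e-02,  1.61415436e+00,  5.34395257e-06,
        1.47599024e+00, -1.18988917e-01]), 'dq': array([ 0.00122133, -0.00134027, -0.00321931, -0.00071768,  0.00116169,
       -0.00059088]), 'effort': array([-6.40897397e-04, -3.94902456e+01, -3.71366394e+01, -2.44492994e-04,
        3.87814376e-03, -6.88987129e-06]), 'tool_pos': array([ 0.1820911 , -0.59730131,  0.23019365]), 'tool_rot': array([-3.10548659e+00, -4.62655277e-01,  7.47965386e-05]), 'contact_force': array([ 0.59385274, -0.52880534, -0.24204188]), 'wrist_torque': array([ 0.02039148,  0.04235151, -0.03067228]), 'grip_force': 0.0, 'opening': 0.08528391720040465}
```

View pics/top0.png

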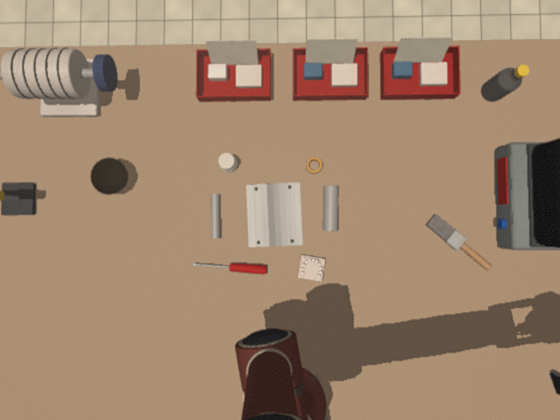

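View pics/scene0.png

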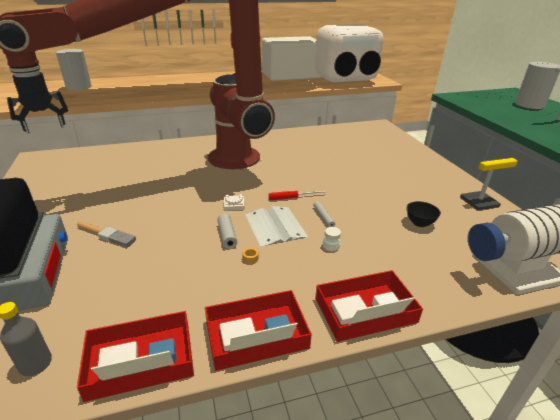

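The top view shows the thick bar at about (331,208), the V-rest at (274,214) and the thin bar at (216,216). Next, an enlarged crop for precise corners.

```bash
cat > h.py <<'E'
import numpy as np, cv2
from station import ctrl, optics
def world(d,uv,z):
    K=np.array([[d["fx"],0,d["cx"]],[0,d["fy"],d["cy"]],[0,0,1]]);R=cv2.Rodrigues(d["rvec"])[0]
    c=-R.T@d["tvec"]; r=R.T@np.linalg.inv(K)@np.array([*uv,1.]); return c+r*(z-c[2])/r[2]
def crop(fn,u0=200,u1=360,v0=150,v1=270,s=5):
    d=optics.get_image("top"); cv2.imwrite(fn,cv2.resize(d["image"][v0:v1,u0:u1],None,fx=s,fy=s,interpolation=cv2.INTER_CUBIC)); return d
E
python3 - <<'E'
from h import *
d=crop("pics/c1.png")
for uv,z in [((331,208),.02),((274,214),.01),((216,216),.012),((275.5,202.7),0)]: print(world(d,uv,z))
R=cv2.Rodrigues(d["rvec"])[0]; print(-R.T@d["tvec"])
E
```

```text
[ 0.52191375 -0.12255738  0.02      ]
[0.50640463 0.03008712 0.01      ]
[0.50119758 0.18729084 0.012     ]
[0.53749977 0.02633389 0.        ]
[ 0.47734761 -0.01173426  1.15665204]
```

View pics/c1.png

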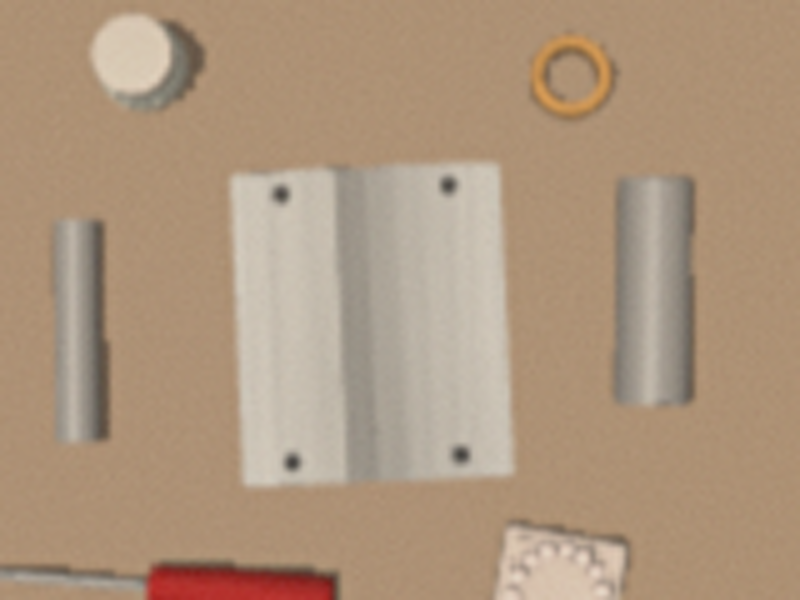

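The crop shows the rest corners at (231,175), (499,163), (514,474), (244,487) and the thick bar's silhouette corners at (617,178), (692,178), (692,404), (614,403).

```bash
cat >> h.py <<'E'
from scipy.spatial.transform import Rotation as Ro
def W(d,pts,z): return np.array([world(d,(200+(x+.5)/5-.5,150+(y+.5)/5-.5),z) for x,y in pts])
# rest frame: columns X (along groove), Y
REST=None
def yaw(v): return np.arctan2(v[1],v[0])
E
python3 - <<'E'
from h import *
d=optics.get_image("top")
r=W(d,[(231,175),(499,163),(514,474),(244,487)],0)
print(np.round(r,4)); o=r.mean(0); X=(r[0]+r[1]-r[2]-r[3]); print("rest",o,yaw(X),np.linalg.norm(X)/2,np.linalg.norm(r[0]+r[3]-r[1]-r[2])/2)
b=W(d,[(617,178),(692,178),(692,404),(614,403)],.022); Xb=b[0]+b[1]-b[2]-b[3]; c=b.mean(0)
print("bar",c,yaw(Xb),np.linalg.norm(Xb)/2,np.linalg.norm(b[0]+b[3]-b[1]-b[2])/2)
t=yaw(X);ex=np.array([np.cos(t),np.sin(t)]);ey=np.array([-ex[1],ex[0]])
print("bar in rest",(c-o)[:2]@ex,(c-o)[:2]@ey)
s=ctrl.get_obs();R=Ro.from_rotvec(s["tool_rot"]).as_matrix();print(R.round(3))
E
```

```text
[[ 0.5874  0.1078  0.    ]
 [ 0.5934 -0.039   0.    ]
 [ 0.4241 -0.0465  0.    ]
 [ 0.417   0.1002  0.    ]]
rest [0.5054848  0.03060919 0.        ] 0.044297332913109354 0.17002162908245938 0.14693028178246242
bar [ 0.52267037 -0.12063179  0.022     ] -0.014148027669249736 0.12029540545262762 0.04062395205855688
bar in rest 0.010471330152762852 -0.15185364633853174
[[ 0.957  0.292 -0.   ]
 [ 0.292 -0.957  0.001]
 [ 0.    -0.001 -1.   ]]
```

```bash
cat >> h.py <<'E'
O=np.array([.5055,.0306]);T=.0443
def goto(x,y,z,dy):
    "shift and turn in tool axes, from the measured pose, to a pose given in rest coordinates"
    s=ctrl.get_obs();R=Ro.from_rotvec(s["tool_rot"])
    e=np.array([np.cos(T),np.sin(T)]);n=np.array([-e[1],e[0]])
    p=np.r_[O+x*e+y*n,z]; a=T+dy
    ex=np.array([np.cos(a),np.sin(a),0])
    Rt=Ro.from_matrix(np.c_[[-ex[1],ex[0],0],ex,[0,0,-1]])
    print(s["t"],"shift",R.inv().apply(p-s["tool_pos"]).round(4),"turn",(R.inv()*Rt).as_rotvec().round(4))
def where():
    s=ctrl.get_obs();e=np.array([np.cos(T),np.sin(T)]);n=np.array([-e[1],e[0]])
    d=s["tool_pos"][:2]-O;y=Ro.from_rotvec(s["tool_rot"]).as_matrix()[:,1]
    print("t",s["t"],"rest x,y",(d@e).round(4),(d@n).round(4),"z",s["tool_pos"][2].round(4),"dyaw",(yaw(y)-T).round(4),"F",s["contact_force"].round(2))
E
python3 -c "
from h import *
goto(.0105,-.205,.12,.05)"
```

```text
0.2 shift [ 0.4516 -0.3052  0.111 ] turn [-1.0000e-03 -1.0000e-03 -1.3693e+00]
```

```bash
python3 -m jog '[[[0.04,-0.027,0.0],[0,0,-0.14]],[[0.08,-0.054,0.0],[0,0,-0.28]],[[0.12,-0.081,0.0],[0,0,-0.42]],[[0.16,-0.108,0.0],[0,0,-0.56]],[[0.2,-0.135,0.0],[0,0,-0.7]]]' 1; python3 -c "
from h import *
where();goto(.0105,-.205,.12,.05)"
```

```text
t: 0.7
tool_pos: [0.3349, -0.4087, 0.2311]
tool_rot: [2.756, 1.508, 0.0]
contact_force: [0.5, 0.4, -0.6]
opening: 0.0854
grip_force: 0.0
t 0.7 rest x,y -0.1898 -0.4313 z 0.2311 dyaw -0.6141 F [ 0.46  0.36 -0.58]
0.7 shift [0.3004 0.0333 0.1112] turn [ 1.000e-04 -1.000e-04 -6.641e-01]
```

```bash
python3 -m jog '[[[0.04,0.005,0.01],[0,0,-0.14]],[[0.08,0.01,0.02],[0,0,-0.28]],[[0.12,0.015,0.03],[0,0,-0.42]],[[0.16,0.02,0.04],[0,0,-0.56]],[[0.2,0.025,0.05],[0,0,-0.66]]]'; python3 -c "
from h import *
goto(.0105,-.205,.12,.05)"
```

```text
t: 1.2
tool_pos: [0.4647, -0.2547, 0.1809]
tool_rot: [2.119, 2.319, -0.0]
contact_force: [0.4, -0.3, -0.2]
opening: 0.085
grip_force: 0.0
1.2 shift [0.0752 0.0674 0.0609] turn [ 0.0002  0.0002 -0.0045]
```

```bash
python3 -m jog '[[[0.025,0.022,0.02],[0,0,0]],[[0.05,0.045,0.04],[0,0,0]],[[0.075,0.067,0.06],[0,0,0]],[[0.075,0.067,0.06],[0,0,0]]]'; python3 -c "
from h import *
where();goto(.0105,-.205,.004,.05)"
```

```text
t: 1.6
tool_pos: [0.5236, -0.1719, 0.1175]
tool_rot: [-2.116, -2.313, 0.001]
contact_force: [-1.2, -0.2, -0.4]
opening: 0.0852
grip_force: 0.0
t 1.6 rest x,y 0.0091 -0.2031 z 0.1175 dyaw 0.0449 F [-1.16 -0.21 -0.38]
1.6 shift [-0.0025  0.0019  0.1135] turn [-0.005  -0.0042 -0.0052]
```

```bash
python3 -m jog '[[[0,0.002,0.03],[0,0,0]],[[0,0.002,0.06],[0,0,0]],[[0,0.002,0.09],[0,0,0]],[[0,0.002,0.112],[0,0,0]],[[0,0.002,0.112],[0,0,0]]]'; python3 -c "
from h import *
where();crop('pics/c2.png')
d=optics.get_image('scene');cv2.imwrite('pics/s2.png',cv2.resize(d['image'][180:270,180:300],None,fx=6,fy=6))"
```

```text
t: 2.1
tool_pos: [0.5233, -0.1749, 0.006]
tool_rot: [-2.121, -2.308, 0.004]
contact_force: [-1.0, 0.4, -0.4]
opening: 0.0858
grip_force: 0.0
t 2.1 rest x,y 0.0087 -0.206 z 0.006 dyaw 0.0401 F [-1.05  0.4  -0.38]
```

View pics/s2.png

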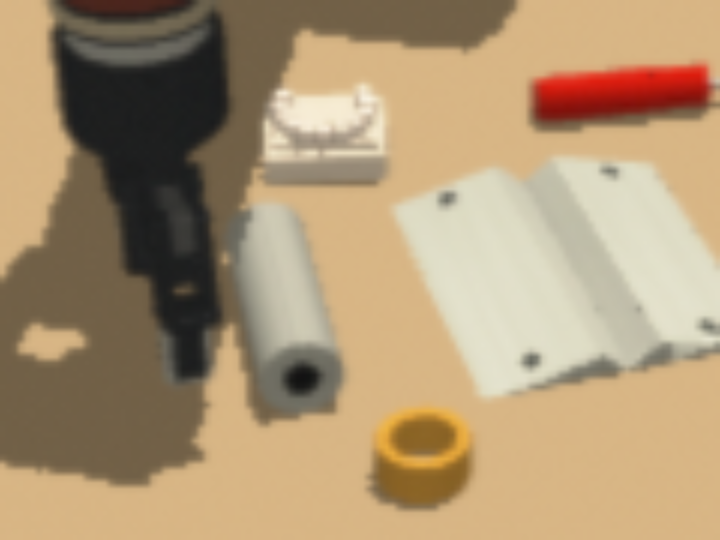

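The near finger (tip ~(185,370) in the crop) stands just behind the bar, near bench height and clear of everything else. Starting the push.

```bash
python3 -m jog '[[[0.004,0,0],[0,0,0]],[[0.008,0,0],[0,0,0]],[[0.012,0,0],[0,0,0]],[[0.015,0,0],[0,0,0]],[[0.018,0,0],[0,0,0]]]'; python3 -m jog '[[[0.003,0,0],[0,0,0]],[[0.006,0,0],[0,0,0]],[[0.009,0,0],[0,0,0]],[[0.012,0,0],[0,0,0]],[[0.015,0,0],[0,0,0]]]'; python3 -m jog '[[[0.003,0,0],[0,0,0]],[[0.006,0,0],[0,0,0]],[[0.009,0,0],[0,0,0]],[[0.012,0,0],[0,0,0]],[[0.015,0,0],[0,0,0]]]'; python3 -c "
from h import *
where();crop('pics/c3.png')"
```

```text
t: 2.7
tool_pos: [0.5249, -0.1573, 0.0097]
tool_rot: [2.124, 2.314, 0.0]
contact_force: [-0.6, 0.1, -0.5]
opening: 0.0851
grip_force: 0.0
t: 3.2
tool_pos: [0.5234, -0.1424, 0.0093]
tool_rot: [-2.125, -2.314, 0.0]
contact_force: [-0.4, 0.1, -0.4]
opening: 0.0858
grip_force: 0.2
t: 3.7
tool_pos: [0.5222, -0.1275, 0.0093]
tool_rot: [2.125, 2.314, -0.0]
contact_force: [0.3, -0.5, 1.5]
opening: 0.0856
grip_force: 0.2
t 3.7 rest x,y 0.0097 -0.1587 z 0.0093 dyaw 0.0407 F [ 0.3  -0.45  1.54]
```

View pics/c3.png

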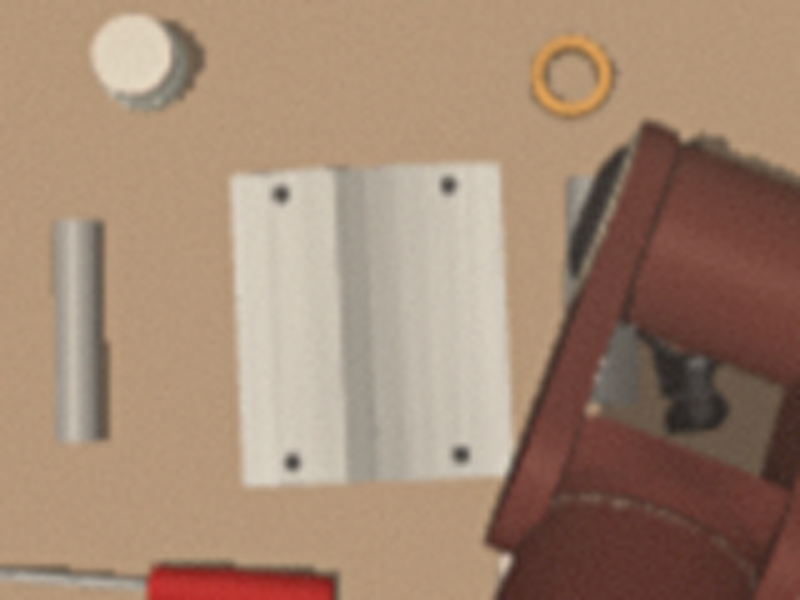

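The bar's leading edge has moved to about (567,178) with the finger behind it at (695,400), so it is rolling. Lower the tips slightly and continue.

```bash
python3 -m jog '[[[0.003,0,0.001],[0,0,0]],[[0.006,0,0.002],[0,0,0]],[[0.009,0,0.003],[0,0,0]],[[0.012,0,0.003],[0,0,0]],[[0.015,0,0.003],[0,0,0]]]'; python3 -m jog '[[[0.003,0,0],[0,0,0]],[[0.006,0,0],[0,0,0]],[[0.009,0,0],[0,0,0]],[[0.012,0,0],[0,0,0]],[[0.015,0,0],[0,0,0]]]';  python3 -c "
from h import *
where()
d=optics.get_image('scene');cv2.imwrite('pics/s3.png',cv2.resize(d['image'][180:270,200:320],None,fx=6,fy=6,interpolation=cv2.INTER_CUBIC))"
```

```text
t: 4.25
tool_pos: [0.5208, -0.1125, 0.0062]
tool_rot: [-2.125, -2.314, 0.0]
contact_force: [-0.0, -0.2, -0.1]
opening: 0.0854
grip_force: 0.2
t: 4.75
tool_pos: [0.5196, -0.0976, 0.0063]
tool_rot: [-2.125, -2.314, 0.0]
contact_force: [0.3, -1.0, -0.0]
opening: 0.0852
grip_force: 0.2
t 4.75 rest x,y 0.0084 -0.1287 z 0.0063 dyaw 0.0407 F [ 0.33 -0.99 -0.01]
```

View pics/s3.png

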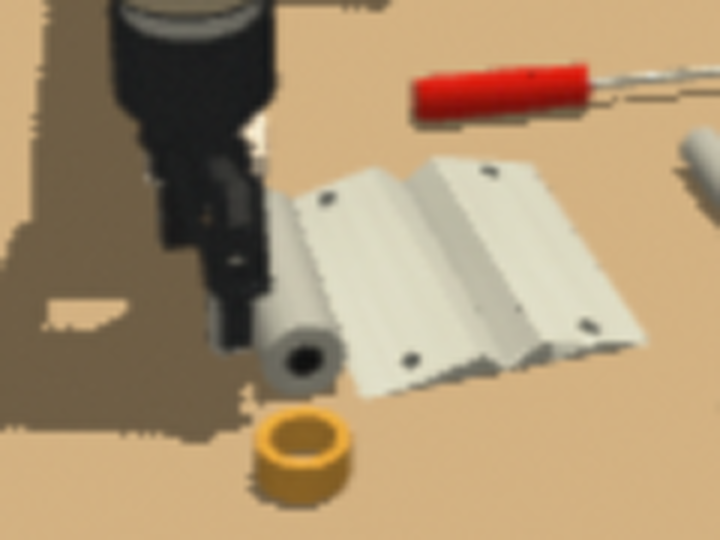

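The bar lies next to the ramp foot; its far end's hole is at (303,360) in the crop, and the finger is right behind it.

```bash
python3 -c "
from h import *
d=optics.get_image('scene')
e=np.array([np.cos(T),np.sin(T)]);n=np.array([-e[1],e[0]])
for u,v,z in [(303,360,.02),(343,348,.02),(362,397,0),(643,340,0)]:
    p=world(d,(200+(u+.5)/6-.5,180+(v+.5)/6-.5),z)[:2]-O; print((p@e).round(4),(p@n).round(4))"
```

```text
0.0739 -0.0967
0.0706 -0.0763
0.0846 -0.0712
0.0831 0.0728
```

```bash
python3 -m jog '[[[0.003,0,0],[0,0,0]],[[0.006,0,0],[0,0,0]],[[0.009,0,0],[0,0,0]],[[0.012,0,0],[0,0,0]],[[0.015,0,0],[0,0,0]]]'; python3 -m jog '[[[0.003,0,0],[0,0,0]],[[0.006,0,0],[0,0,0]],[[0.009,0,0],[0,0,0]],[[0.012,0,0],[0,0,0]],[[0.015,0,0],[0,0,0]]]'; python3 -m jog '[[[0.003,0,-0.001],[0,0,0]],[[0.006,0,-0.002],[0,0,0]],[[0.009,0,-0.003],[0,0,0]],[[0.012,0,-0.004],[0,0,0]],[[0.015,0,-0.005],[0,0,0]]]';  python3 -c "
from h import *
where()
d=optics.get_image('scene');cv2.imwrite('pics/s4.png',cv2.resize(d['image'][180:270,200:320],None,fx=6,fy=6,interpolation=cv2.INTER_CUBIC))"
```

```text
t: 5.35
tool_pos: [0.5183, -0.0826, 0.0063]
tool_rot: [-2.125, -2.314, 0.0]
contact_force: [-0.4, -1.1, -0.0]
opening: 0.0854
grip_force: 0.6
t: 5.85
tool_pos: [0.5192, -0.0704, 0.0085]
tool_rot: [2.119, 2.31, -0.003]
contact_force: [0.1, -12.0, 8.7]
opening: 0.0853
grip_force: 6.4
t: 6.35
tool_pos: [0.5196, -0.0575, 0.0158]
tool_rot: [2.115, 2.307, -0.004]
contact_force: [-2.8, -18.1, 14.9]
opening: 0.0857
grip_force: 10.7
t 6.35 rest x,y 0.0102 -0.0886 z 0.0158 dyaw 0.0424 F [ -2.85 -18.09  14.88]
```

View pics/s4.png

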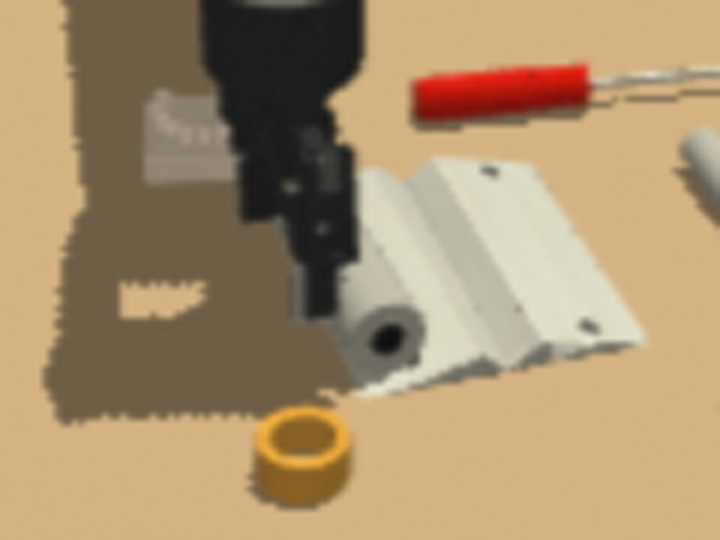

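The bar is on the ramp (far end's hole at (387,340)), but the upward force means the tips are touching too high on it. Ease back a little and lower.

```bash
python3 -m jog '[[[-0.005,0,0.002],[0,0,0]],[[-0.009,0,0.005],[0,0,0]],[[-0.013,0,0.008],[0,0,0]],[[-0.013,0,0.011],[0,0,0]],[[-0.013,0,0.011],[0,0,0]]]'; python3 -c "
from h import *
where()"; python3 -m jog '[[[0.003,0,0],[0,0,0]],[[0.006,0,0],[0,0,0]],[[0.009,0,0],[0,0,0]]]'; python3 -c "
from h import *
where()"
```

```text
t: 6.9
tool_pos: [0.5171, -0.0668, 0.0002]
tool_rot: [2.124, 2.313, -0.002]
contact_force: [0.9, -5.3, 3.0]
opening: 0.0855
grip_force: 2.9
t 6.9 rest x,y 0.0073 -0.0978 z 0.0002 dyaw 0.0407 F [ 0.91 -5.33  2.98]
t: 7.2
tool_pos: [0.5165, -0.0578, 0.0006]
tool_rot: [2.124, 2.313, -0.002]
contact_force: [1.6, -6.3, 3.1]
opening: 0.0854
grip_force: 3.2
t 7.2 rest x,y 0.0071 -0.0888 z 0.0006 dyaw 0.0408 F [ 1.6  -6.27  3.06]
```

```bash
python3 -m jog '[[[0.003,0,-0.0005],[0,0,0]],[[0.006,0,-0.001],[0,0,0]],[[0.009,0,-0.0015],[0,0,0]],[[0.012,0,-0.002],[0,0,0]],[[0.015,0,-0.0025],[0,0,0]]]';python3 -m jog '[[[0.003,0,-0.0005],[0,0,0]],[[0.006,0,-0.001],[0,0,0]],[[0.009,0,-0.0015],[0,0,0]],[[0.012,0,-0.002],[0,0,0]],[[0.014,0,-0.0025],[0,0,0.02]]]'; python3 -c "
from h import *
where()
d=optics.get_image('scene');cv2.imwrite('pics/s5.png',cv2.resize(d['image'][180:270,200:320],None,fx=6,fy=6,interpolation=cv2.INTER_CUBIC))"
```

```text
t: 7.7
tool_pos: [0.5152, -0.0428, 0.0031]
tool_rot: [2.124, 2.313, -0.002]
contact_force: [1.5, -5.1, 3.3]
opening: 0.0857
grip_force: 3.2
t: 8.2
tool_pos: [0.5135, -0.0287, 0.0054]
tool_rot: [2.147, 2.292, -0.003]
contact_force: [-0.3, -6.3, 2.7]
opening: 0.0858
grip_force: 3.2
t 8.2 rest x,y 0.0054 -0.0596 z 0.0054 dyaw 0.021 F [-0.26 -6.26  2.71]
```

View pics/s5.png

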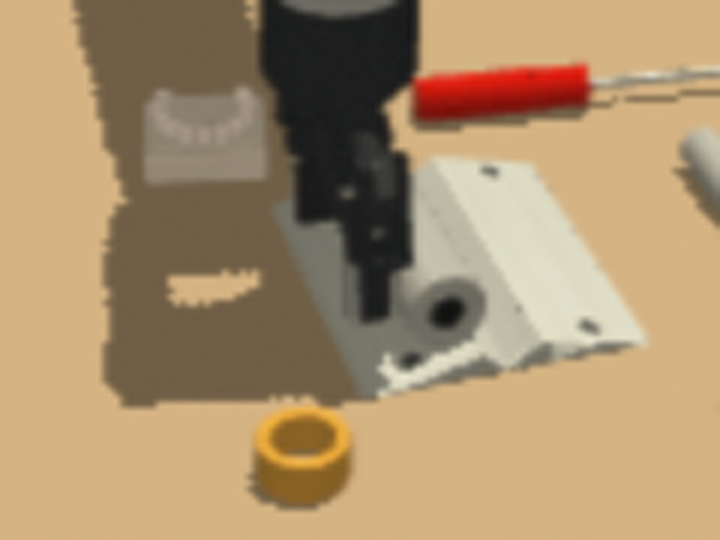

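The bar's far end, hole at (447,312), is near the crest and inside the rest's end; forces are gentle. Now fine steps over the crest.

```bash
python3 -m jog '[[[0.002,0,-0.0005],[0,0,0.01]],[[0.004,0,-0.001],[0,0,0.02]],[[0.006,0,-0.0015],[0,0,0.02]],[[0.008,0,-0.002],[0,0,0.02]],[[0.009,0,-0.002],[0,0,0.02]]]';python3 -m jog '[[[0.001,0,0],[0,0,0]],[[0.002,0,0],[0,0,0]]]'; python3 -c "
from h import *
where()
d=optics.get_image('scene')
e=np.array([np.cos(T),np.sin(T)]);n=np.array([-e[1],e[0]])
p=world(d,(200+447.5/6-.5,180+312.5/6-.5),.033)[:2]-O; print('at 8.2:',p@e,p@n)"
```

```text
t: 8.75
tool_pos: [0.5127, -0.0189, 0.007]
tool_rot: [-2.17, -2.27, 0.001]
contact_force: [0.2, -3.0, 0.7]
opening: 0.0856
grip_force: 1.3
t: 8.95
tool_pos: [0.5122, -0.0165, 0.0066]
tool_rot: [-2.169, -2.269, 0.001]
contact_force: [-0.4, -0.5, 0.8]
opening: 0.0856
grip_force: 0.3
t 8.95 rest x,y 0.0046 -0.0474 z 0.0066 dyaw 0.0008 F [-0.35 -0.46  0.81]
at 8.2: 0.07483731904116049 -0.026151460992344895
```

```bash
python3 -m jog '[[[0.001,0,0],[0,0,0]],[[0.002,0,0],[0,0,0]]]'; python3 -m jog '[[[0.001,0,0],[0,0,0]],[[0.001,0,0],[0,0,0]],[[0.001,0,0],[0,0,0]]]';python3 -c "
from h import *
where()
d=optics.get_image('scene');cv2.imwrite('pics/s6.png',cv2.resize(d['image'][180:270,200:320],None,fx=6,fy=6,interpolation=cv2.INTER_CUBIC))"
```

```text
t: 9.2
tool_pos: [0.5125, -0.0147, 0.0069]
tool_rot: [-2.17, -2.27, 0.0]
contact_force: [-0.2, -0.1, 0.0]
opening: 0.0853
grip_force: 0.0
t: 9.5
tool_pos: [0.5129, -0.014, 0.0073]
tool_rot: [-2.171, -2.271, -0.0]
contact_force: [0.0, -0.2, -0.3]
opening: 0.0857
grip_force: 0.0
t 9.5 rest x,y 0.0054 -0.0449 z 0.0073 dyaw 0.0008 F [ 0.   -0.23 -0.26]
```

View pics/s6.png

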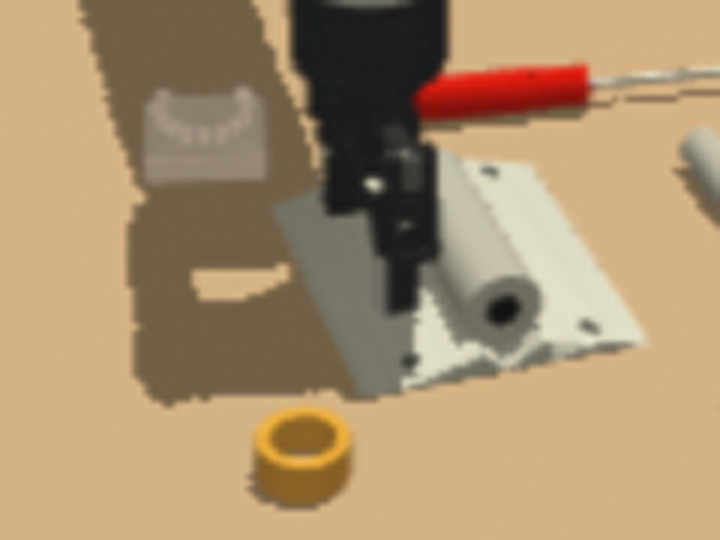

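The bar is seated in the groove (hole at (503,308)), contact-free. Retract back and up, away to the right.

```bash
python3 -m jog '[[[-0.01,0,-0.005],[0,0,0]],[[-0.02,0,-0.02],[0,0,0]],[[-0.03,0,-0.05],[0,0,0]],[[-0.04,0,-0.09],[0,0,0]],[[-0.06,0,-0.13],[0,0,0]]]'; python3 -m jog '[[[-0.04,0,-0.02],[0,0,0]],[[-0.08,0,-0.04],[0,0,0]],[[-0.12,0,-0.06],[0,0,0]],[[-0.16,0,-0.06],[0,0,0]],[[-0.2,0,-0.06],[0,0,0]]]';python3 -m jog '[[[-0.03,0,0],[0,0,0]],[[-0.05,0,0],[0,0,0]],[[-0.05,0,0],[0,0,0]],[[-0.05,0,0],[0,0,0]]]';python3 -c "
from h import *
where()
crop('pics/c7.png')"
```

```text
t: 10.05
tool_pos: [0.5153, -0.0748, 0.1397]
tool_rot: [2.17, 2.271, 0.0]
contact_force: [0.6, 0.1, -0.2]
opening: 0.0852
grip_force: 0.0
t: 10.55
tool_pos: [0.5248, -0.277, 0.2006]
tool_rot: [2.169, 2.267, 0.001]
contact_force: [0.8, 0.1, -0.8]
opening: 0.0854
grip_force: 0.0
t: 10.95
tool_pos: [0.5267, -0.3238, 0.1977]
tool_rot: [-2.171, -2.27, -0.001]
contact_force: [0.3, 0.2, -0.2]
opening: 0.0857
grip_force: 0.0
t 10.95 rest x,y 0.0055 -0.355 z 0.1977 dyaw 0.0001 F [ 0.32  0.21 -0.17]
```

View pics/c7.png

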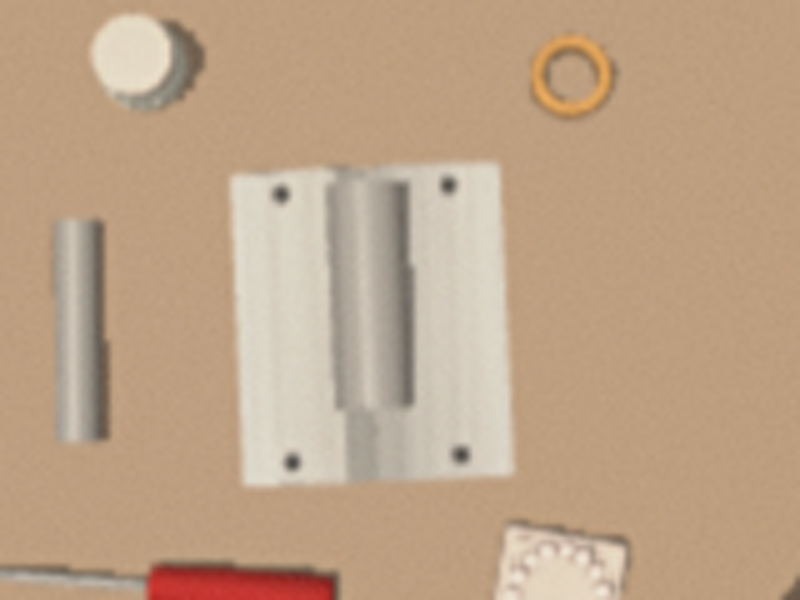

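The bar sits in the groove (crop rows 180–408, with the rest spanning about 169–481), so its whole length is within the rest. The other objects in view have not moved.

```bash
python3 -c "
from station import job
print(job.finish_job())"
```

```text
the job is handed in; nothing more can be done
None
```

The thick bar was rolled up its ramp into the V-rest's groove and is seated with its whole length within the rest. The last picture shows the other things around the rest unmoved, and the job was handed in after about 11 s with the arm clear.

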